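# Bank the day's filings vials in the filings safe

## Robot

A 6-joint arm with a two-finger parallel gripper is mounted at the origin on a cart in front of the work surface, level with it; the furniture and walls round the work are solid. World frame = base frame: x ahead of the robot, y to its left, z up, the work surface at z = 0. Lengths are in m, angles in rad, forces in N, time in s.
With the tool pointing down it reaches from about 0.275 to 0.875 m from the base axis. Payload 12.5 kg.
Tool frame: the origin (TCP) lies at the very end of the fingers, on their centre line; the grasp point (between the pads) lies 19 mm behind it; z points along the fingers, y is the line along which they close (so a half turn about z gives the same grasp; the last joint's range is limited). The gripper opens to 85 mm and grips with 20 to 120 N. Pads are 22 mm wide; open, the fingers measure 114 mm over their backs; the gripper's body (76 mm by 85 mm) begins 54 mm behind the grasp point. The pads swing forward as they close: fully open they stand 13 mm farther back than shut.
Start: joints at [1.121, 0.351, 1.652, -0, 1.139, -0.085], TCP at [0.196, 0.514, 0.2] pointing down, gripper open.
Joint ranges: [-2.75, 2.75], [-0.79, 2.1], [0.01, 2.65], [-1.57, 4.71], [0.07, 3.14], [-2.87, 2.87]. Speed limits (rad/s): [2.22, 2.22, 2.79, 3.14, 3.14, 3.14].

## Interface

Orientations are given as a 3x3 rotation matrix whose columns are the frame's x, y, z axes.
In Python, from bench import manip gives the robot as it stands. Calls block until the motion is done:
- manip.move_ptp(position, orientation): joint-space move of the TCP to a pose.
- manip.move_l(position, attitude=None, max_speed=0.15): straight line of the TCP; attitude=None keeps the orientation; max_speed is the mean speed in m/s.
- manip.move_j(angles): joint-space move.
- manip.set_gripper(opening, effort=None): opening from 0.0 (shut) to 1.0 (fully open); effort is the grip in N (None keeps the last); returns when the fingers have stopped.
- manip.dwell(seconds).
- manip.inverse_kinematics(position, orientation): joint angles nearest the present ones, or None.
- manip.grab_frame(name): name is "side" or "top" or "wrist"; returns (picture, depth): 400x640x3 uint8, red, green, blue; 400x640 float32, m along the optical axis (not along the pixel's ray), 0 where there is no reading.
- manip.get_calibration(name): a dict with "camera_matrix" (3x3 intrinsics, pixels), "R" (3x3) and "t" (3): a world point X has camera coordinates R X + t. Camera axes: x right, y down, z forward; pixel columns grow to the right and rows downward; lengths in m; the calibration is good to about 2 mm. A picture is of the moment at which its call begins: read the wrist's pose just before it. get_calibration takes no time and is no camera call; for the wrist camera it gives the pose at the moment of the call.
A pose or a line that the arm cannot do raises manip.Unreachable and nothing moves.
- manip.sign_off(): hands the job in; it is judged then, once.
Trained networks look in the newest picture that a camera, given by its name, has taken for a name from the list of things; names that differ only in an ending like _2 or _b are one class to them, and where a whole thing is asked for, a point or a joint stands for the part that bears it (a point fixed in the world has none). Each returns a list of dicts, best first, with "confidence" (0 to 1); they miss things now and then, are a little off and sometimes report something else, mostly with a low value. They report only what shows in the picture. A call takes as long as a camera call. They do not tell look-alikes from the thing itself.
- manip.look_for(camera, name): "at" ([x, y, z] in m, in world coordinates, good to about 4 mm: the middle of the surface that is visible of it).
Readings, each from a call of its own:
- manip.current_time(): time.
- manip.current_qpos(): joint angles.
- manip.current_joint_vel(): joint speeds.
- manip.current_joint_torque(): joint torques, N m.
- manip.current_ee_pos(): TCP position.
- manip.current_tcp_rot(): TCP orientation.
- manip.current_force(): force on the tool from outside, world axes, zero at the start.
- manip.current_ft_torque(): the same for the moment, N m.
- manip.current_grip_width(): opening from 0.0 (shut) to 1.0 (fully open).
- manip.current_grip_force(): force on a finger pad.
Only numpy, scipy, OpenCV 4.12 (cv2) and the standard library are available. Lean on these libraries where they do the work, as an engineer would, in place of code of your own. Each camera call takes 0.05 s, during which the arm holds its last target. There are 200 camera calls.

## Task

Put every vial of filings on the bench away in the filings safe: swing the dust cover on its lid right aside to free the port, push the vials one after the other through the spring flap so that each drops inside and the flap shuts behind it, then swing the cover fully home over the port again. Leave the dish, the files and the scriber where they lie.

Things in the scene. Friction and masses are not known exactly. Their poses are not given: they have to be found in the camera images.
- filings_safe: Filings safe: painted sheet-steel box 160 mm deep (x) x 190 mm wide (y) x 150 mm high, fixed to the bench, with a clear window in its front (-x) side. Origin at the centre of its underside, z up, front -x. Walls and lid 4 mm; inner floor at z = 13 mm, rising as a ramp to 60 mm at the left (+y) under the port. The lid's flat top is at z = 150 mm; nothing on it stands higher than 20 mm.
- port (a point): Centre of the round port in the safe's lid, 54 mm across, at the level of the lid's top; at (8, 30, 150) mm in the safe's frame. Same axes as the safe. A spring flap closes it 9 mm below the lid's top; below the flap the safe is open. Room for shut fingers to go 45 mm down through it.
- flap (a joint): Angle (rad) of the spring-return flap under the port, a 62 x 60 mm steel plate hinged at its left (+y of the safe) edge, 30 mm from the port's centre, swinging down: 0 shut (level), 1.35 fully down. A vial set on it stays there, some 23 mm proud of the lid; 2 to 5 N at its middle push it down; past some 45 degrees the vial slides off its -y edge into the safe. It springs shut.
- cover (a joint): Angle (rad) of the dust cover, a 3 mm steel plate with a 72 mm disc that lies 1 mm above the lid and turns level about one upright pin: 0 fully home over the port (against its stop), growing clockwise seen from above, 2.0 at the other stop; the port is fully free from about 1.3. It stays where it is left; light friction (under 1 N at the knob).
- pin (a point): The dust cover's pivot pin, at the level of the lid's top; at (8, -36, 150) mm in the safe's frame. Axes as the safe.
- knob (a point): Centre of the round knob on the dust cover, 18 mm in diameter and 16 mm high, standing on the cover 86 mm from the pin (20 mm beyond the port's centre when home); the point is half-way up it, 12 mm above the lid's top, 8 mm above the cover.
- jump_ring_dish: Bystander: small shallow white dish with copper jump rings, 72 mm across, 13 mm high; origin at the centre of its underside.
- files: Bystander: bundle of needle files, 149 x 33 x 8 mm, origin at the centre of its underside.
- awl: Bystander: scriber with red handle, 155 x 10 x 9 mm, origin at the centre of its underside.
- vial_a_mid (a point): Centre, half-way up, of a small clear snap-cap vial of metal filings, 50 g, 32 mm high; cap 27 mm across and 6 mm high, body below it 22 mm across; z along its axis toward the cap. Stands upright on the bench at the start. Four to six of the six vials are there.
- vial_b_mid (a point): Centre, half-way up, of a small clear snap-cap vial of metal filings, 50 g, 32 mm high; cap 27 mm across and 6 mm high, body below it 22 mm across; z along its axis toward the cap. Stands upright on the bench at the start. Four to six of the six vials are there.
- vial_c_mid (a point): Centre, half-way up, of a small clear snap-cap vial of metal filings, 50 g, 32 mm high; cap 27 mm across and 6 mm high, body below it 22 mm across; z along its axis toward the cap. Stands upright on the bench at the start. Four to six of the six vials are there.
- vial_d_mid (a point): Centre, half-way up, of a small clear snap-cap vial of metal filings, 50 g, 32 mm high; cap 27 mm across and 6 mm high, body below it 22 mm across; z along its axis toward the cap. Stands upright on the bench at the start. Four to six of the six vials are there.
- vial_e_mid (a point): Centre, half-way up, of a small clear snap-cap vial of metal filings, 50 g, 32 mm high; cap 27 mm across and 6 mm high, body below it 22 mm across; z along its axis toward the cap. Stands upright on the bench at the start. Four to six of the six vials are there.
- vial_f_mid (a point): Centre, half-way up, of a small clear snap-cap vial of metal filings, 50 g, 32 mm high; cap 27 mm across and 6 mm high, body below it 22 mm across; z along its axis toward the cap. Stands upright on the bench at the start. Four to six of the six vials are there.
Mind the look-alikes: they are no part of the job. What is shaped like the part that bears vial_c_mid but black is not meant.

How it is judged:
On the way, in this order (a step that is already met when the one before it is completed fails the run):
1. the dust cover is swung aside, clear of the port (value of joint cover above 1.25 rad), for 0.2 s.
2. every vial is inside the safe, below the flap, the cover still aside and the flap shut (value of joint cover above 1.1 rad and value of joint flap below 0.1 rad and z of vial_a_mid in the frame of filings_safe between 0 and 0.09 m and x of vial_a_mid in the frame of filings_safe between -0.076 and 0.076 m and y of vial_a_mid in the frame of filings_safe between -0.091 and 0.091 m and z of vial_b_mid in the frame of filings_safe between 0 and 0.09 m and x of vial_b_mid in the frame of filings_safe between -0.076 and 0.076 m and y of vial_b_mid in the frame of filings_safe between -0.091 and 0.091 m and z of vial_c_mid in the frame of filings_safe between 0 and 0.09 m and x of vial_c_mid in the frame of filings_safe between -0.076 and 0.076 m and y of vial_c_mid in the frame of filings_safe between -0.091 and 0.091 m and z of vial_d_mid in the frame of filings_safe between 0 and 0.09 m and x of vial_d_mid in the frame of filings_safe between -0.076 and 0.076 m and y of vial_d_mid in the frame of filings_safe between -0.091 and 0.091 m and z of vial_e_mid in the frame of filings_safe between 0 and 0.09 m and x of vial_e_mid in the frame of filings_safe between -0.076 and 0.076 m and y of vial_e_mid in the frame of filings_safe between -0.091 and 0.091 m and z of vial_f_mid in the frame of filings_safe between 0 and 0.09 m and x of vial_f_mid in the frame of filings_safe between -0.076 and 0.076 m and y of vial_f_mid in the frame of filings_safe between -0.091 and 0.091 m), for 0.2 s.
At the end, for the whole second after the job is handed in: Every vial lies inside the safe, below the flap (centre less than 90 mm above the safe's foot); the flap is shut (under 0.1 rad); the cover is home over the port (under 0.07 rad) (value of joint cover below 0.07 rad and value of joint flap below 0.1 rad and z of vial_a_mid in the frame of filings_safe between 0 and 0.09 m and x of vial_a_mid in the frame of filings_safe between -0.076 and 0.076 m and y of vial_a_mid in the frame of filings_safe between -0.091 and 0.091 m and z of vial_b_mid in the frame of filings_safe between 0 and 0.09 m and x of vial_b_mid in the frame of filings_safe between -0.076 and 0.076 m and y of vial_b_mid in the frame of filings_safe between -0.091 and 0.091 m and z of vial_c_mid in the frame of filings_safe between 0 and 0.09 m and x of vial_c_mid in the frame of filings_safe between -0.076 and 0.076 m and y of vial_c_mid in the frame of filings_safe between -0.091 and 0.091 m and z of vial_d_mid in the frame of filings_safe between 0 and 0.09 m and x of vial_d_mid in the frame of filings_safe between -0.076 and 0.076 m and y of vial_d_mid in the frame of filings_safe between -0.091 and 0.091 m and z of vial_e_mid in the frame of filings_safe between 0 and 0.09 m and x of vial_e_mid in the frame of filings_safe between -0.076 and 0.076 m and y of vial_e_mid in the frame of filings_safe between -0.091 and 0.091 m and z of vial_f_mid in the frame of filings_safe between 0 and 0.09 m and x of vial_f_mid in the frame of filings_safe between -0.076 and 0.076 m and y of vial_f_mid in the frame of filings_safe between -0.091 and 0.091 m); the robot touches nothing.
It fails at once if a bystander (dish, files or scriber) is shifted by more than 40 mm (distance of any of jump_ring_dish, files, awl from where it was at the start of the episode above 0.04 m).
Of vial_a, vial_b, vial_c, vial_d, vial_e, vial_f only 4 to 6 are there at a start; the rules pass over those that are not, and their reading is None.
At some moment in a run one of vial_a, vial_b, vial_c, vial_d, vial_e, vial_f may be knocked a few centimetres aside while the robot is not near it.
Once in a run the grip may slacken for a moment while it holds something.
It also fails if it takes over 210 s, if anything falls off the work surface, if the arm or the gripper's body presses on something with over 40 N, if the wrist force passes 120 N, or if a joint passes its speed limit or range.

## Working session

There is one attempt and no reset: what is moved stays moved. The work goes in short steps, each a Python script; the robot and the scene stay as the last script left them, time stands still between calls to the robot, and variables do not carry over. Pictures are saved under pics/ and viewed, at most 14 in all, crops included, and the job is handed in when it is done.

```bash
mkdir -p pics; ls
python3 - <<'E'
from bench import manip
import cv2,numpy as np
for c in("top","side"):
    p,d=manip.grab_frame(c); cv2.imwrite(f"pics/{c}0.png",p[:,:,::-1]); np.save(f"{c}0.npy",d)
    k=manip.get_calibration(c); print(c,k)
    for n in("vial_a_mid","filings_safe","knob","jump_ring_dish","files","awl"):
        for r in manip.look_for(c,n):
            X=np.array(r["at"]); q=k["camera_matrix"]@(k["R"]@X+k["t"]); print(n,X.round(3),round(r["confidence"],2),(q[:2]/q[2]).round())
E
```

```text
pics
top {'camera_matrix': array([[407.30674307,   0.        , 321.02558245],
       [  0.        , 407.30674307, 200.54444045],
       [  0.        ,   0.        ,   1.        ]]), 'R': array([[-0.00580363, -0.99997249, -0.00462008],
       [-0.99688781,  0.00614885, -0.07859316],
       [ 0.07861941,  0.00414957, -0.99689607]]), 't': array([0.04408433, 0.53809056, 1.4535494 ])}
filings_safe [ 0.518 -0.003  0.152] 0.82 [334. 203.]
knob [0.519 0.002 0.153] 0.71 [333. 203.]
knob [0.527 0.021 0.152] 0.55 [327. 201.]
jump_ring_dish [ 0.659 -0.34   0.009] 0.79 [425. 168.]
files [0.657 0.248 0.002] 0.62 [265. 169.]
awl [0.632 0.436 0.008] 0.54 [213. 176.]
side {'camera_matrix': array([[410.03324112,   0.        , 315.5793983 ],
       [  0.        , 410.03324112, 193.6338553 ],
       [  0.        ,   0.        ,   1.        ]]), 'R': array([[-0.98606038, -0.1662509 , -0.00675035],
       [-0.10443651,  0.64999288, -0.75272988],
       [ 0.1295297 , -0.74153213, -0.65829489]]), 't': array([0.52388315, 0.10735452, 1.22049159])}
filings_safe [0.511 0.089 0.149] 0.84 [317. 194.]
filings_safe [0.667 0.252 0.002] 0.18 [251. 267.]
knob [0.525 0.028 0.158] 0.87 [316. 177.]
knob [0.662 0.256 0.003] 0.27 [253. 268.]
jump_ring_dish [ 0.659 -0.346  0.005] 0.67 [297. 144.]
jump_ring_dish [0.512 0.089 0.149] 0.22 [317. 193.]
files [0.663 0.254 0.002] 0.7 [252. 268.]
awl [0.523 0.029 0.154] 0.74 [316. 178.]
awl [0.638 0.442 0.008] 0.45 [240. 330.]
```

Run:
```python
import cv2
a=cv2.imread("pics/top0.png")[80:360,120:520]; cv2.imwrite("pics/t1.png",cv2.resize(a,(800,560),interpolation=cv2.INTER_CUBIC))
```

```text
(no output)
```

View pics/t1.png

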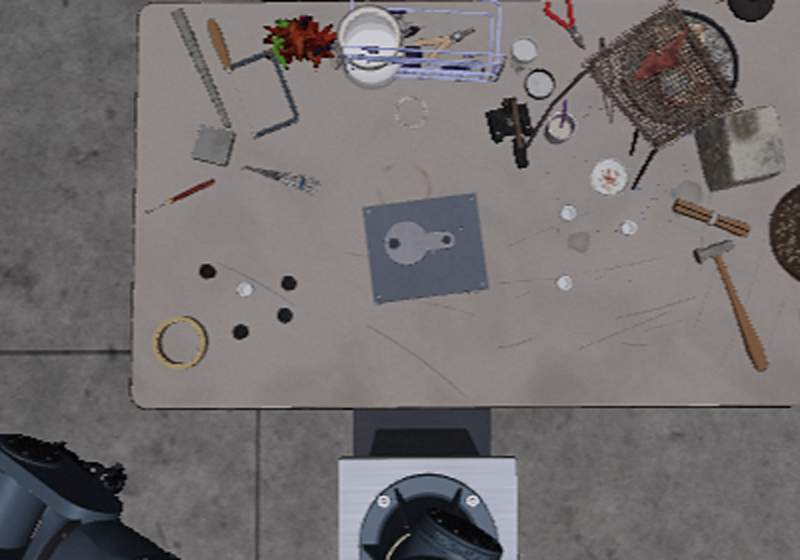

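View pics/side0.png

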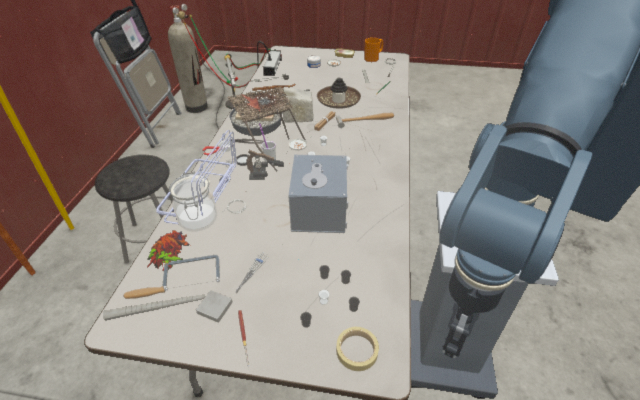

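```bash
cat > h.py <<'E'
import numpy as np,cv2
from bench import manip
def cloud(c):
    k=manip.get_calibration(c); p,d=manip.grab_frame(c)
    v,u=np.mgrid[:400,:640]; K=k["camera_matrix"]
    C=np.stack([(u-K[0,2])*d/K[0,0],(v-K[1,2])*d/K[1,1],d],-1)
    W=(C-k["t"])@k["R"]; W[d==0]=np.nan
    return p,W
def rect(pts):
    return cv2.minAreaRect((pts[:,:2]*1000).astype(np.float32))
E
python3 - <<'E'
from h import *
p,W=cloud("top")
m=(W[...,2]>.14)&(W[...,2]<.18)&(abs(W[...,0]-.52)<.14)&(abs(W[...,1])<.16)
P=W[m]; print("lid",rect(P),np.median(P[:,2]),m.sum())
z=W[...,2]; hsv=cv2.cvtColor(p,cv2.COLOR_RGB2HSV)
m=((z>.02)&(z<.045)&(W[...,0]>.25)&(W[...,0]<.85)&(abs(W[...,1])<.75)).astype(np.uint8)
n,l,s,c=cv2.connectedComponentsWithStats(m)
for i in range(1,n):
    if s[i,4]>8:
        q=W[l==i]; t=q[q[:,2]>np.nanmax(q[:,2])-.004]
        print(c[i].round(),s[i,2:],((q[:,:2].max(0)+q[:,:2].min(0))/2).round(3),q[:,2].max().round(3),p[l==i].mean(0).round())
A=p[:,:,::-1]
big=lambda a,b,c,d:cv2.resize(A[a:b,c:d],(400,400),interpolation=cv2.INTER_CUBIC)
cv2.imwrite("pics/c2.png",np.hstack([big(200,260,215,275),big(170,230,385,445)]))
E
```

```text
lid ((518.8425903320312, 2.291290283203125), (160.3377227783203, 189.9357452392578), 7.000603675842285) 0.1514157979334613 2780
[484. 116.] [10  8 27] [ 0.835 -0.55 ] 0.045 [97. 95. 96.]
[306. 121.] [25  7 37] [0.833 0.098] 0.044 [120. 117. 118.]
[384. 143.] [11 19 77] [ 0.744 -0.193] 0.044 [50. 47. 47.]
[368. 144.] [ 7 13 49] [ 0.745 -0.132] 0.03 [31. 31. 33.]
[375. 141.] [ 5  6 15] [ 0.755 -0.156] 0.04 [54. 51. 50.]
[401. 143.] [12 11 93] [ 0.745 -0.248] 0.045 [144. 139. 135.]
[396. 148.] [10  9 22] [ 0.733 -0.238] 0.044 [67. 66. 68.]
[474. 159.] [ 14  32 135] [ 0.686 -0.518] 0.044 [59. 56. 51.]
[227. 153.] [19 17 91] [0.715 0.384] 0.028 [110. 109. 110.]
[381. 161.] [ 7  7 24] [ 0.679 -0.176] 0.045 [38. 37. 38.]
[439. 169.] [ 3  5 10] [ 0.649 -0.385] 0.041 [55. 51. 51.]
[498. 170.] [16  4 16] [ 0.645 -0.598] 0.045 [78. 75. 71.]
[520. 178.] [35 31 92] [ 0.59  -0.683] 0.037 [51. 40. 34.]
[466. 184.] [14  9 58] [ 0.595 -0.485] 0.031 [107.  82.  66.]
[404. 186.] [ 7  7 44] [ 0.588 -0.258] 0.04 [169. 170. 176.]
[484. 191.] [23 12 89] [ 0.567 -0.548] 0.03 [116.  94.  79.]
[434. 193.] [ 8  7 47] [ 0.562 -0.367] 0.04 [167. 168. 174.]
[525. 198.] [ 9 15 39] [ 0.546 -0.698] 0.043 [52. 50. 47.]
[489. 234.] [ 37  66 312] [ 0.42 -0.55] 0.035 [113.  90.  74.]
[514. 214.] [20 21 39] [ 0.493 -0.657] 0.033 [47. 36. 31.]
[223. 215.] [ 8  7 42] [0.488 0.392] 0.039 [26. 26. 28.]
[264. 221.] [ 8  7 44] [0.465 0.244] 0.04 [36. 35. 38.]
[402. 221.] [ 8  7 44] [ 0.462 -0.25 ] 0.04 [170. 171. 177.]
[242. 224.] [ 8  7 45] [0.455 0.323] 0.04 [166. 166. 172.]
[534. 222.] [16  3 30] [ 0.456 -0.724] 0.03 [43. 33. 29.]
[262. 237.] [ 8  7 44] [0.408 0.251] 0.039 [36. 36. 38.]
[209. 251.] [ 26  27 201] [0.359 0.441] 0.034 [136. 122.  93.]
[240. 246.] [ 7  8 44] [0.378 0.331] 0.038 [32. 31. 33.]
```

View pics/c2.png

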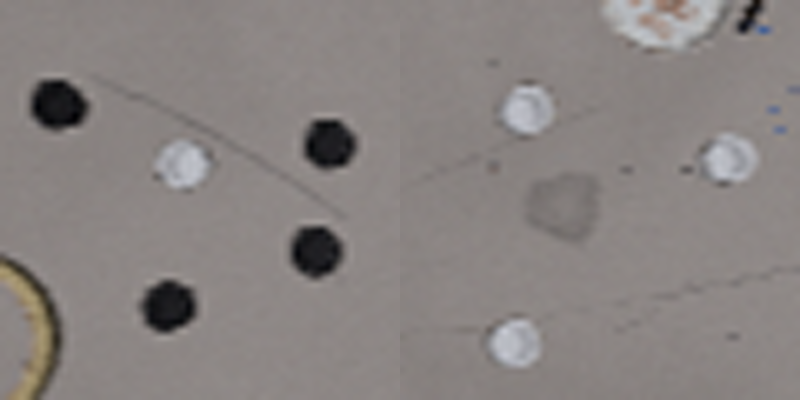

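The white caps at px (242,224), (404,186), (434,193) and (402,221) are the clear vials that are meant. The four black caps at (223,215), (264,221), (262,237) and (240,246) are the look-alikes. Next I move over the safe and refine its pose with the wrist camera.

```bash
cat >> h.py <<'E'
def rot(a):
    y=np.array([np.cos(a),np.sin(a),0]); z=np.array([0,0,-1.]); return np.stack([np.cross(y,z),y,z],1)
def best(p,a):
    """tool-down orientation closing along angle a (mod pi) with joint 6 nearest mid-range"""
    c=[]
    for k in (-1,0,1):
        q=manip.inverse_kinematics(p,rot(a+k*np.pi))
        if q is not None: c.append((abs(q[5]),k))
    return rot(a+min(c)[1]*np.pi)
E
python3 - <<'E'
from h import *
R=best([.5,.02,.36],np.pi/2)
manip.move_l([.196,.514,.36]); manip.move_ptp([.44,.02,.36],R); print(manip.current_time(),manip.current_qpos())
p,W=cloud("wrist"); cv2.imwrite("pics/w1.png",p[:,:,::-1])
m=(W[...,2]>.14)&(W[...,2]<.18); print("lid",rect(W[m]),np.nanmedian(W[m][:,2]))
m2=(W[...,2]>.16)&(W[...,2]<.185); print("knob",rect(W[m2]),np.nanmax(W[m2][:,2]),m2.sum())
k=manip.get_calibration("wrist");
for r in manip.look_for("wrist","knob"): print(r)
E
```

```text
3.95 [-5.92871582e-02  1.57212982e-02  1.66801970e+00  1.24254769e-04
  1.45794421e+00  1.50994993e+00]
lid ((519.99853515625, 5.1520233154296875), (160.65342712402344, 190.77980041503906), 6.965351581573486) 0.15061153815509618
knob ((527.7620849609375, 15.95602798461914), (16.992101669311523, 97.63999938964844), 2.4151928424835205) 0.1725189966281475 243
{'at': [0.5312, 0.0298, 0.152], 'confidence': 0.84}
```

View pics/w1.png

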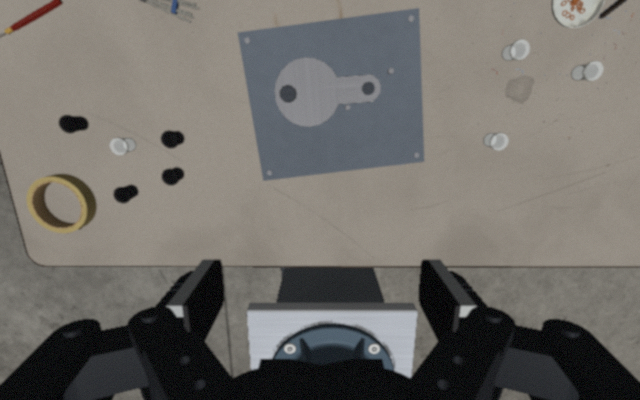

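```bash
cat >> h.py <<'E'
SAFE=np.array([.5195,.004]); YAW=np.radians(7.0)
Rz=np.array([[np.cos(YAW),-np.sin(YAW)],[np.sin(YAW),np.cos(YAW)]])
S=lambda x,y:SAFE+Rz@np.array([x,y])/1000
PIN=S(8,-36); PORT=S(8,30); LID=.150
def knob(th):
    f=YAW+np.pi/2-th; return PIN+.086*np.array([np.cos(f),np.sin(f)])
def P(xy,z): return np.array([xy[0],xy[1],z])
def swing(t0,t1,z=.156,n=10):
    mid=best(P(knob(1),.2),YAW-1.0); a0=np.arctan2(mid[1,1],mid[0,1])+1.0  # closing angle at theta=0
    manip.move_ptp(P(knob(t0),.26),rot(a0-t0)); manip.set_gripper(.42)
    manip.move_l(P(knob(t0),z)); print("f",manip.current_force().round(1))
    manip.set_gripper(.33,20)
    for t in np.linspace(t0,t1,n+1)[1:]:
        manip.move_l(P(knob(t),z),rot(a0-t),.08)
        f=manip.current_force(); print(round(t,2),f.round(1))
        if np.linalg.norm(f)>25: break
    manip.set_gripper(.45); manip.move_l(P(knob(t),.26))
def look_safe(name=None):
    manip.move_ptp([.44,.02,.36],best([.44,.02,.36],np.pi/2))
    p,W=cloud("wrist")
    if name: cv2.imwrite(f"pics/{name}.png",p[:,:,::-1])
    return p,W
E
python3 - <<'E'
from h import *
print(PIN,PORT,knob(0))
swing(0,1.95); look_safe("w2"); print(manip.current_time())
E
```

```text
[ 0.53182767 -0.03075671] [0.52378429 0.03475134] [0.5213469  0.05460226]
f [0.4 0.2 0.1]
0.2 [ 0.6 -0.1  0.3]
0.39 [-1.4  0.4  0.3]
0.58 [-0.1  0.3 -0.2]
0.78 [-0.2  0.2  0.7]
0.98 [ 0.5  0.  -0. ]
1.17 [-0.3 -0.3  0.2]
1.36 [-0.1 -0.1 -0.2]
1.56 [-0.1  0.4  0.2]
1.76 [0.3 0.4 0.8]
1.95 [ 0.  -0.5 -0.9]
12.7167
```

View pics/w2.png

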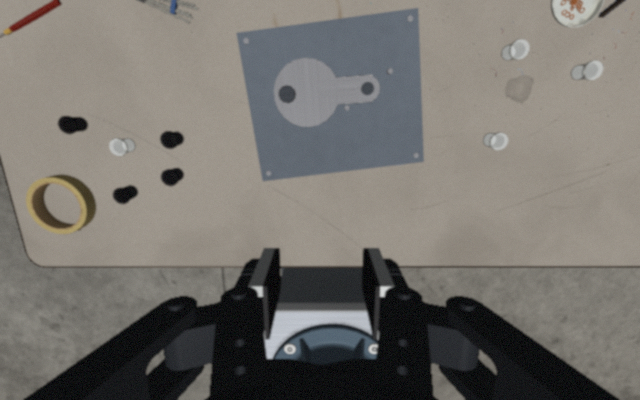

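Run:
```python
from h import *
p,W=look_safe(); m=(W[...,2]>.162)&(W[...,2]<.185)&(W[...,1]>.01); q=W[m]; print("knob",q.min(0).round(4),q.max(0).round(4))
R=best(P(knob(0),.2),YAW); manip.set_gripper(.45); manip.move_ptp(P(knob(0),.22),R); manip.move_l(P(knob(0),.156)); print(manip.current_ee_pos())
manip.set_gripper(.0,20); print(manip.current_grip_width(),manip.current_grip_force(),manip.current_force())
p,W=cloud("wrist"); cv2.imwrite("pics/w3.png",p[:,:,::-1])
```

```text
knob [0.5178 0.0479 0.164 ] [0.5346 0.0648 0.1722]
[0.52179138 0.05458943 0.15679925]
-0.000916787380703701 0.0 [ 0.66611031 -0.32273677  0.65343058]
```

View pics/w3.png

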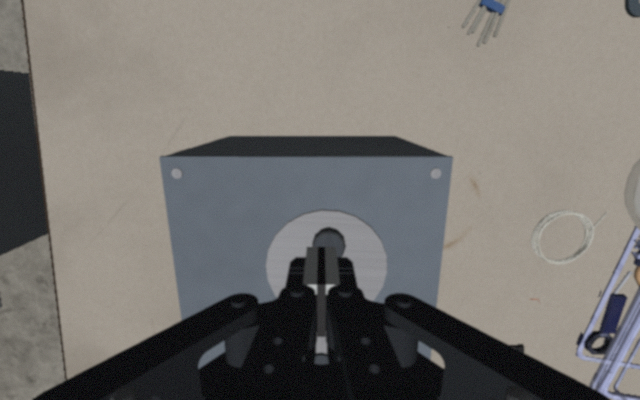

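Run:
```python
from h import *
k=manip.get_calibration("wrist"); t=manip.current_ee_pos()
def px(X): q=k["camera_matrix"]@(k["R"]@X+k["t"]); return (q[:2]/q[2]).round(1)
print("tcp px",px(t),"knob top px",px(np.array([.5262,.0564,.17])), "camera",-k["R"].T@k["t"],k["R"][2])
p,W=cloud("wrist")
for r in (225,235,243,248,252,256,260,270,280): print(r,[W[r,c].round(3).tolist() for c in (310,322,335)], p[r,322])
```

```text
tcp px [319.7 238.9] knob top px [329.1 246.9] camera [0.51329919 0.12574363 0.33032532] [ 0.03487895 -0.27960201 -0.95948224]
225 [[0.515, 0.062, 0.154], [0.522, 0.062, 0.153], [0.529, 0.063, 0.154]] [141 140 146]
235 [[0.516, 0.055, 0.154], [0.522, 0.062, 0.169], [0.528, 0.063, 0.169]] [68 72 74]
243 [[0.516, 0.051, 0.154], [0.522, 0.058, 0.17], [0.529, 0.059, 0.169]] [69 75 78]
248 [[0.516, 0.065, 0.194], [0.521, 0.066, 0.194], [0.527, 0.066, 0.193]] [14 11 13]
252 [[0.516, 0.065, 0.197], [0.521, 0.065, 0.197], [0.527, 0.066, 0.198]] [13 13 16]
256 [[0.516, 0.065, 0.202], [0.521, 0.065, 0.201], [0.527, 0.066, 0.201]] [13 15 14]
260 [[0.516, 0.065, 0.206], [0.521, 0.066, 0.205], [0.526, 0.067, 0.207]] [19 13 19]
270 [[0.517, 0.065, 0.215], [0.521, 0.066, 0.215], [0.526, 0.066, 0.215]] [15 19 14]
280 [[0.517, 0.065, 0.221], [0.521, 0.066, 0.222], [0.526, 0.066, 0.222]] [11  7  8]
```

Run:
```python
from h import *
p,W=cloud("side"); A=p[:,:,::-1]
cv2.imwrite("pics/s3.png",cv2.resize(A[110:230,240:400],(800,600),interpolation=cv2.INTER_CUBIC))
k=manip.get_calibration("side")
q=k["camera_matrix"]@(k["R"]@manip.current_ee_pos()+k["t"]); print((q[:2]/q[2]))
```

```text
[315.45567581 183.22692135]
```

View pics/s3.png

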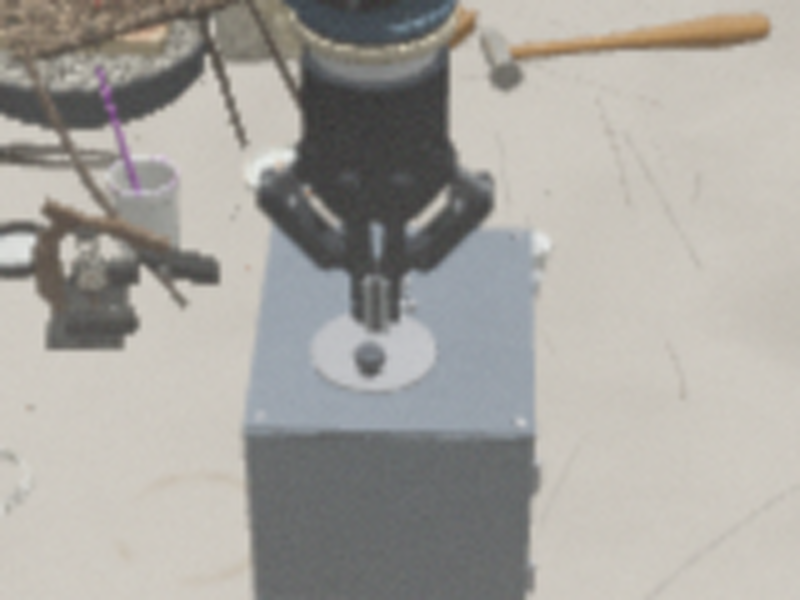

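Unlike the description, the finger ends sit about 30–35 mm above the reported TCP: the TCP projects onto the knob at crop px (377,366), but the visible tips are at (375,328). I'll measure the offset by gently touching bare lid with the fingers shut.

Run:
```python
from h import *
manip.move_l(P(knob(0),.2)); manip.set_gripper(0)
c=S(-52,30); manip.move_l(P(c,.2)); z=.156; manip.move_l(P(c,z),None,.1)
f0=manip.current_force()[2]
while z>.108:
    z-=.002; manip.move_l(P(c,z),None,.03); f=manip.current_force()[2]-f0
    if abs(f)>3: break
print(z,manip.current_ee_pos(),f,manip.current_time())
manip.move_l(P(c,.2))
```

```text
0.11799999999999997 [0.46452431 0.027435   0.11871562] 10.321318038320321 22.4167
```

Contact came at a reported 0.119, so the real finger end is 31 mm above the reported TCP. I correct for that in the helper and swing the cover.

```bash
cat >> h.py <<'E'
OFF=.031   # real (shut) finger end lies this much above the reported TCP (measured by touch)
def P(xy,z): return np.array([xy[0],xy[1],z-OFF])   # z = real height of shut finger ends
E
python3 - <<'E'
from h import *
swing(0,1.95); p,W=look_safe("w4"); print(manip.current_time())
m=(W[...,2]>.162)&(W[...,2]<.185); q=W[m]; import cv2
n,l,s,c=cv2.connectedComponentsWithStats(m.astype(np.uint8))
for i in range(1,n):
    if s[i,4]>15: print(W[l==i].mean(0).round(4),s[i,4])
print(knob(1.9),PORT)
E
```

```text
f [ 0.4 -0.6  0.4]
0.2 [ 0.2 -0.4 -0.1]
0.39 [-0.   0.6 -0.9]
0.58 [-1.  0.  0.]
0.78 [ 0.3 -0.4  0.4]
0.98 [ 0.9 -0.3  0.2]
1.17 [-0.6  0.4  0.4]
1.36 [-0.6  0.7 -0.1]
1.56 [-0.3 -0.4  0.5]
1.76 [ 0.8  0.2 -0.3]
1.95 [ 0.6 -0.7 -0.7]
30.6833
[ 0.61   -0.0467  0.1686] 104
[ 0.61599119 -0.04843442] [0.52378429 0.03475134]
```

View pics/w4.png

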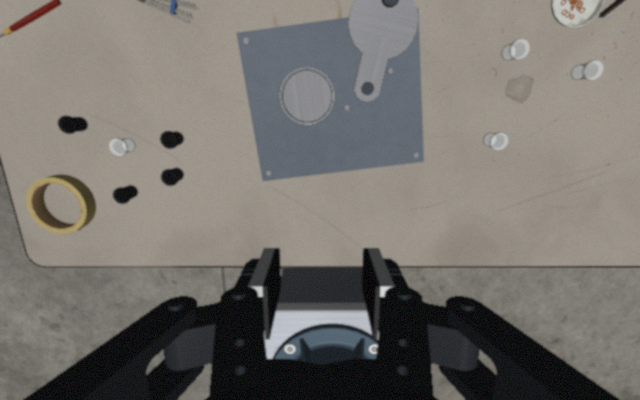

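```bash
cat >> h.py <<'E'
def vials():
    p,W=cloud("top"); z=W[...,2]
    m=((z>.012)&(z<.05)&(W[...,0]>.25)&(W[...,0]<.8)&(W[...,1]>-.45)&(W[...,1]<.6)&(p.min(2)>120)).astype(np.uint8)
    n,l,s,c=cv2.connectedComponentsWithStats(m); out=[]
    for i in range(1,n):
        q=W[l==i]; mid=(q[:,:2].max(0)+q[:,:2].min(0))/2
        if 20<s[i,4]<75 and max(s[i,2:4])<14: out.append((mid.round(4).tolist(),int(s[i,4]),float(np.median(q[:,2]).round(3))))
    return out
UP=.24; H=.009
def pick(xy,a):
    R=best(P(xy,UP),a); manip.set_gripper(.55,60)
    manip.move_ptp(P(xy,UP),R); manip.move_l(P(xy,H),None,.15)
    manip.set_gripper(0,60); w=manip.current_grip_width(); print("grip",w,manip.current_grip_force(),manip.current_force().round(1))
    manip.move_l(P(xy,UP),None,.2)
    print("lifted",manip.current_grip_width(),manip.current_grip_force()); return manip.current_grip_width()>.2
def place():
    R=best(P(PORT,UP),YAW); manip.move_ptp(P(PORT,UP),R); print("over",manip.current_grip_width())
    z=LID-.009+.002+H; manip.move_l(P(PORT,z+.02),None,.2); manip.move_l(P(PORT,z),None,.04); print("f",manip.current_force().round(1))
    manip.set_gripper(.5); manip.move_l(P(PORT,UP-.02),None,.2)
def push(dmax=.042,off=(0,0)):
    c=PORT+Rz@np.array(off)/1000; manip.set_gripper(0)
    manip.move_l(P(c,LID+.028),None,.15); log=[]
    f0=manip.current_force()[2]
    for z in np.arange(LID+.02,LID-dmax-1e-6,-.006):
        manip.move_l(P(c,z),None,.06); f=manip.current_force()[2]-f0; log.append(round(float(f),1))
        if abs(f)>25: print("STOP"); break
    print("push",log); manip.move_l(P(c,UP),None,.2)
E
python3 - <<'E'
from h import *
v=vials(); print(v)
g=min(v,key=lambda q:abs(q[0][0]-.462)+abs(q[0][1]+.25))
if pick(g[0],np.pi/2): place()
p,W=cloud("wrist"); cv2.imwrite("pics/w5.png",p[:,:,::-1]); print(manip.current_time())
E
```

```text
[([0.7437, -0.2461], 69, 0.031), ([0.5883, -0.2582], 44, 0.033), ([0.5623, -0.3675], 46, 0.033), ([0.4624, -0.2501], 45, 0.033), ([0.455, 0.3217], 43, 0.032)]
grip 0.2687086516994949 58.357756789446285 [0.7 1.3 6.4]
lifted 0.2638297833088935 58.52001482958258
over 0.2640021372214265
f [-0.1  0.  -0.6]
38.6583
```

View pics/w5.png

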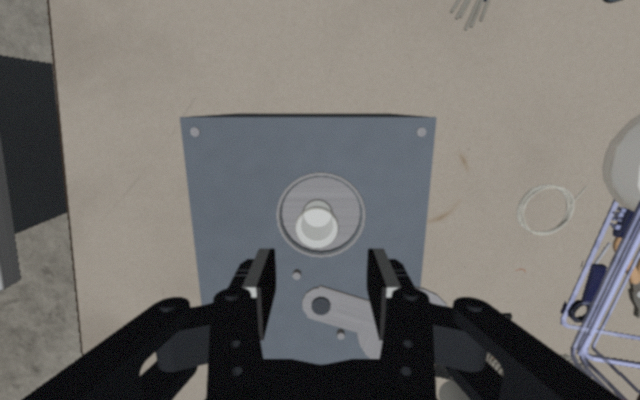

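The vial stands on the flap inside the port, cap at px (317,228). Pushing it now.

```bash
sed -i 's/^UP=.24; H=.009/UP=.24; H=.012/' h.py
python3 - <<'E'
from h import *
push()
p,W=cloud("wrist"); cv2.imwrite("pics/w6.png",p[:,:,::-1]); print(manip.current_time())
m=np.hypot(W[...,0]-PORT[0],W[...,1]-PORT[1])<.02; print(np.nanpercentile(W[m][:,2],[1,50,99]).round(3))
E
```

```text
push [0.9, 2.3, 0.8, 1.9, 0.1, 1.2, 0.3, 1.6, 0.8, 0.4, 1.0]
43.2083
[0.14  0.292 0.329]
```

View pics/w6.png

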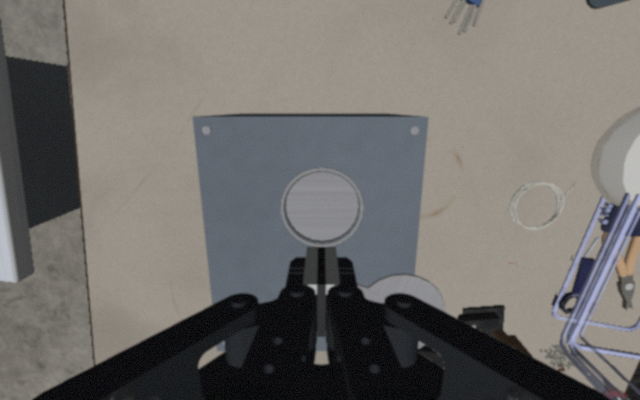

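The vial went through and the flap at px (322,205) is shut. I'll do the rest the same way, re-detecting before each pick and checking after each push.

```bash
cat >> h.py <<'E'
def portz():
    p,W=cloud("wrist"); m=(np.hypot(W[...,0]-PORT[0],W[...,1]-PORT[1])<.022)&(W[...,2]<.19); return np.nanpercentile(W[m][:,2],[2,50,98]).round(3)
E
cat > cyc.py <<'E'
from h import *
for _ in range(2):
    v=[q for q in vials() if not(q[0][0]>.7 and q[1]>60)]; print(v)
    v=[q for q in v if q[0][1]<-.15]
    if not v: break
    if not pick(v[0][0],np.pi/2): print("MISSED"); break
    place(); a=portz(); print("before",a)
    if a[2]<.16: print("NOT ON FLAP"); break
    push(); b=portz(); print("after",b,manip.current_time())
    if b[2]>.155 or b[0]<.132: print("CHECK"); break
print(vials(),manip.current_time())
E
python3 cyc.py
```

```text
[([0.5883, -0.258], 44, 0.033), ([0.5621, -0.3669], 47, 0.032), ([0.4549, 0.3229], 44, 0.033)]
grip 0.26179286567000565 58.561401795032 [-0.2 -0.9  6.3]
lifted 0.2623920916363856 58.72674965908459
over 0.26005313037608146
f [ 0.5 -0.4 -1.2]
before [0.14  0.15  0.174]
push [1.6, 2.5, 1.5, 2.3, 0.3, 0.7, 1.3, 2.0, 1.4, 0.1, 0.4]
after [0.14  0.141 0.143] 55.9083
[([0.5618, -0.3675], 48, 0.033), ([0.455, 0.3226], 44, 0.033)]
grip 0.26415125732824335 58.43603800312394 [-0.5  1.7  6.3]
lifted 0.268193193708837 58.618508856743574
over 0.2658109739242964
f [ 0.5 -0.4  0.1]
before [0.14  0.147 0.174]
push [0.8, 2.0, 0.6, 2.0, 2.1, 0.7, 1.5, 1.1, 0.8, 0.4, 0.9]
after [0.14  0.141 0.143] 69.3083
[([0.7432, -0.246], 70, 0.032), ([0.455, 0.3226], 45, 0.032)] 69.3583
```

```bash
sed -i 's/range(2)/range(1)/; s/<-.15/>.15/; s/np.pi\/2)/np.radians(130))/' cyc.py; python3 cyc.py
```

```text
[([0.455, 0.3227], 45, 0.033)]
grip 0.2610138506077894 58.45193877619295 [-1.6  0.2  6.2]
lifted 0.26285873852743585 58.66206271714873
over 0.2650413036454499
f [ 0.1 -0.2  0.2]
before [0.14  0.151 0.174]
push [1.4, 1.5, 1.6, 1.1, 0.8, -1.2, 0.4, 0.4, 0.9, 0.2, -1.2]
after [0.14  0.141 0.143] 82.525
[([0.7436, -0.2458], 69, 0.032)] 82.575
```

Run:
```python
from h import *
manip.move_ptp([.36,.02,.36],best([.36,.02,.36],np.pi/2))
p,d=manip.grab_frame("top"); cv2.imwrite("pics/t7.png",cv2.resize(p[60:300,150:630,::-1],(800,400),interpolation=cv2.INTER_CUBIC))
for c in("top","wrist"):
    if c=="wrist": manip.grab_frame(c)
    print(c,[(r["at"],r["confidence"]) for r in manip.look_for(c,"vial_a_mid")])
```

```text
top [([0.5864, -0.0432, 0.1556], 0.51)]
wrist []
```

View pics/t7.png

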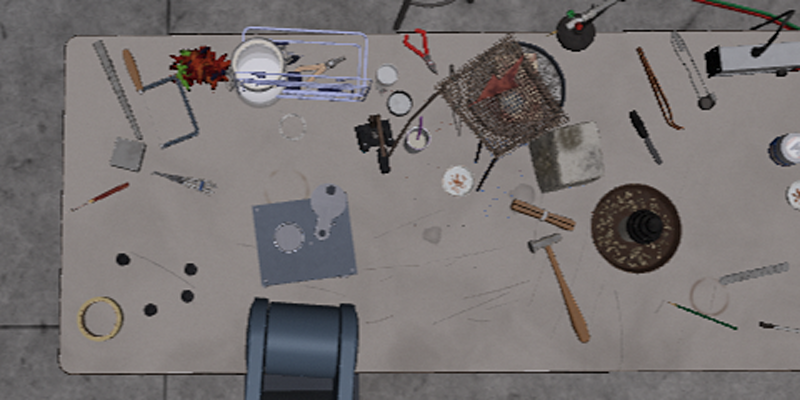

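No white vial is left on the bench, only the black caps at (122,259), (190,269), (186,296) and (150,310), and the bystanders are untouched. Closing the cover.

Run:
```python
from h import *
swing(1.88,-.06,n=12); p,W=look_safe("w8"); print(manip.current_time())
m=(W[...,2]>.162)&(W[...,2]<.185)
n,l,s,c=cv2.connectedComponentsWithStats(m.astype(np.uint8))
for i in range(1,n):
    if s[i,4]>15:
        k=W[l==i][:,:2]; k=(k.max(0)+k.min(0))/2; d=k-PIN; print(k,"theta",YAW+np.pi/2-np.arctan2(d[1],d[0]))
```

```text
f [-0.5 -0.3 -0.8]
1.72 [-0.6 -0.6  0. ]
1.56 [ 0.2 -0.3 -0.7]
1.4 [ 0.   0.3 -0.5]
1.23 [-0.4 -0.4 -0.1]
1.07 [-0.4  0.5 -0.4]
0.91 [0.4 0.4 0.4]
0.75 [ 0.5 -0.7  0. ]
0.59 [-0.4  0.2 -0.7]
0.43 [0.2 0.2 0.2]
0.26 [0.4 0.  0.8]
0.1 [ 0.8  0.2 -0.5]
-0.06 [-0.4  0.1 -0.6]
93.4333
[0.52186545 0.05581762] theta 0.007605656542162054
```

View pics/w8.png

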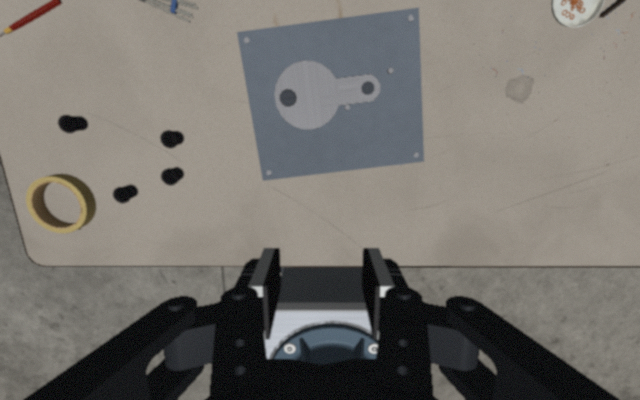

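The knob is now at px (288,98). It started at (288,94), so about 0.05 rad remains. I'll push on gently to the stop.

```bash
sed -i 's/norm(f)>25/norm(f)>6/' h.py
python3 - <<'E'
from h import *
swing(0.0,-.16,n=16); p,W=look_safe("w9"); print(manip.current_time())
m=(W[...,2]>.162)&(W[...,2]<.185)&(W[...,1]>.01); k=W[m][:,:2]; k=(k.max(0)+k.min(0))/2; d=k-PIN; print(k,"theta",YAW+np.pi/2-np.arctan2(d[1],d[0]))
E
```

```text
f [0.7 0.5 0.1]
-0.01 [ 0.2  0.6 -0.1]
-0.02 [-0.2  0.2 -0.5]
-0.03 [ 0.   0.1 -0.2]
-0.04 [ 0.1 -1.3  0.3]
-0.05 [ 0.5 -0.1  0.4]
-0.06 [ 0.  -0.  -0.9]
-0.07 [ 2.5  0.3 -2. ]
-0.08 [ 7.7  1.  -3.5]
100.8333
[0.52187352 0.05576269] theta 0.007625606739732449
```

The knob no longer moves under 8 N, so the cover is on its stop. It began slightly short of home.

```bash
python3 -c "
from bench import manip
print(manip.sign_off())"
```

```text
the job is handed in; nothing more can be done
None
```

I put all four clear vials through the port into the safe, checked the flap shut after each one, swung the cover back onto its stop, left the black look-alikes and the bystanders untouched, and handed the job in; the sign-off gave no verdict.

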